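# Dip the clutch drum and hold it over the shaft

### The job

Pick up the clutch drum, dunk it in the dip can by pressing it squarely down on the sprung plate until the plate is fully down, then lift it out and carry it clear of everything on the bench to the shaft standing in the vise. Hold it there level, its bore centred over the end of the shaft and about a centimetre above it, touching neither shaft nor vise, so that I can slip the thrust washer under it: finish while still holding it, do not lower it or let go. Leave the other things on the bench where they are.

Things in the scene. Friction and masses are not known exactly. Their poses are not given: they have to be found in the camera images.
- drum: clutch drum, the thing to be carried: cast-aluminium round cup, open side down, 100 mm across and 45 mm high, slotted outside, with a hollow round neck 46 mm across standing on the middle of its closed top from 45 to 90 mm above its lower rim (90 mm high in all; a round bore 32 mm wide runs right through). 0.36 to 0.54 kg. Stands upright on the bench. Origin: centre of its lower rim, on the bore's axis; z up along that axis
- drum_neck (a point): point on the drum's axis 70 mm above its lower rim, half-way up the neck: the height to grip the neck, across 46 mm, from above
- can: dip can, galvanised round bench can 196 mm across, open at the top, its rim 102 mm above the bench and 180 mm wide inside; a carrying loop at its +x side. It does not move. In its mouth lies a flat perforated steel plate 152 mm across on a spring. Origin: centre of its foot, on the bench
- plate_top (a point): centre of the upper face of the can's sprung plate, where the drum's rim is pressed; it rides with the plate and is 88 mm above the bench when the plate is up
- dip_plate (a joint): travel of the sprung plate in m: 0 up, 0.030 fully down (hard stop). It springs back by itself. From about 3 N it begins to sink, about 13 N in all (the drum's own weight included) brings it fully down; the drum's weight alone sinks it a few mm at most
- vise: blue bench vise with 100 mm jaws, bolted to the bench, about 290 mm long, jaw tops 130 mm above the bench, jaws 30 mm apart, opening along its x axis, its handle at the -x end. Origin: on the bench under the middle of the jaw gap
- shaft: steel transmission shaft, 145 mm long, clamped upright in the middle of the vise's jaws, does not move: 30 mm thick below, 26 mm above, ending in a nose 20 mm thick and 25 mm long. Origin: centre of its lower end, 70 to 90 mm above the bench; z up along it
- shaft_tip (a point): centre of the flat upper end of the shaft's nose (215 to 235 mm above the bench); z up along the shaft's axis
- oil_bottle: bystander: grey oil bottle, 60 x 96 mm, 214 mm high with its yellow cap, stands on the bench next to the drum. Origin: centre of its underside
- ring_gear: bystander: dark steel ring gear lying on the bench, 118 mm across, 34 mm high. Origin: centre of its underside
- clutch_pack: bystander: stack of clutch plates lying on the bench, 126 mm across, 27 mm high. Origin: centre of its underside
- washer: bystander: brass thrust washer lying on the bench, 62 mm across, 5 mm thick. Origin: centre of its underside
Things that resemble listed ones, but are neither listed nor needed, are in the scene too. Several things look just like the drum: the one meant starts farthest from the robot's base.

How it is judged (in metres and radians):
On the way, in this order (a step that is already met when the one before it is completed fails the run):
1. the held drum presses the can's plate fully down, squarely and near its middle (value of joint dip_plate above 0.027 m and contact force between drum and can above 4 N and contact force between the fingers and drum above 1 N and horizontal distance between drum and plate_top below 0.03 m and angle between drum's own z axis and vertical below 0.12 rad), for 0.2 s.
2. the drum is lifted out, clear of the can (z of drum in the frame of can above 0.115 m and contact force between drum and can below 0.1 N and contact force between the fingers and drum above 1 N), for 0.1 s.
At the end, for the whole second after the job is handed in: The gripper still holds the drum, at rest, upright within 5 degrees, its axis within 6 mm of the shaft's, its lower rim 3 to 20 mm above the shaft's end, touching neither shaft, vise nor can; the can's plate is up again and the bystanders stand within 20 mm of where they were (horizontal distance between drum and shaft_tip below 0.006 m and z of drum in the frame of shaft_tip between 0.003 and 0.02 m and angle between the z axis of drum and the z axis of shaft_tip, either way round below 0.087 rad and angle between drum's own z axis and vertical below 0.087 rad and contact force between drum and shaft below 0.1 N and contact force between drum and vise below 0.1 N and contact force between drum and can below 0.1 N and contact force between the fingers and drum above 1 N and linear speed of drum below 0.01 m/s and value of joint dip_plate below 0.006 m and distance of each of oil_bottle, ring_gear, clutch_pack, washer from where it was at the start of the episode below 0.02 m and angle between oil_bottle's own z axis and vertical below 0.2 rad); the arm keeps its last pose, push and grip.
It fails at once if the drum strikes the shaft or the vise (contact force between drum and shaft above 1 N or contact force between drum and vise above 1 N).
It fails at once if a bystander is shoved or knocked over (distance of any of oil_bottle, ring_gear, clutch_pack, washer from where it was at the start of the episode above 0.02 m or angle between oil_bottle's own z axis and vertical above 0.35 rad).
It also fails if it takes over 58 s, if anything falls off the work surface, if the arm or the gripper's body presses on something with over 40 N, if the wrist force passes 120 N, or if a joint passes its speed limit or range.

### The arm

A 6-joint arm with a two-finger parallel gripper is mounted at the origin on the work surface. World frame = base frame: x ahead of the robot, y to its left, z up, the work surface at z = 0. Lengths are in mm, angles in rad, forces in N, time in s.
With the tool pointing down it reaches from about 225 to 725 mm from the base axis. Payload 3.1 kg.
Tool frame: the origin (TCP) lies at the very end of the fingers, on their centre line; the grasp point (between the pads) lies behind it (ctrl.hold_point_z is the z of the grasp point in the tool frame, in mm); z points along the fingers, y is the direction in which the jaws open and shut (so a half turn about z gives the same grasp; the last joint's range is limited). The gripper opens to 85 mm and grips with 20 to 120 N. Pads are 22 mm wide; open, the fingers measure 114 mm over their backs; the gripper's body (76 mm by 85 mm) begins 54 mm behind the grasp point. The pads swing forward as they close: fully open they stand 13 mm farther back than shut.
Start: joints at [1, 0.048, 0.099, 1.622, 0, 1.443], TCP at [224.953, 474.356, 231.312] pointing down, gripper open.
Joint ranges: [-2.91, 2.91], [-0.99, 1.94], [-1.21, 1.42], [-2.12, 2.29], [-1.49, 1.47], [-3.14, 3.14]. Speed limits (rad/s): [2.79, 2.79, 3.14, 3.14, 3.14, 3.14].

### API

Orientations are given as a unit quaternion [w, x, y, z].
In Python, from workcell import ctrl gives the robot as it stands. The module is installed in compiled form; this text tells all that it offers.
- The arm moves only by the tool step_arm, never from a script. Its argument "deltas" is a list of rows, each an object with "delta_pos": the shift along the tool's x, y, z in cm, a list of three; "twist": the turn about the tool's z in degrees; "fingers": the finger opening in cm, from 0 to 8.54. A call has 1 to 5 rows; each row is the pose to reach, as a shift and turn from the pose measured when the call began, along the tool's axes at that moment; what a row does not reach only later rows make up. A row lasts 1/10 s, in which the tool goes at most 50 mm and 8.59 degrees, less where a joint would pass 70% of its speed; a pose out of reach is approached as far as the arm can. A call with a gripper value outside its range is refused whole. The fingers move at their own pace and stop on an object; "force" is the grip in N (left out, the last holds). Time passes only in rows, so rows that repeat a pose let the fingers close. It gives the time, the measured TCP pose, the force and the opening at its end, in the units of the state.
- ctrl.read_state(): the state, without advancing time (a new reading comes with each control period).
- ctrl.camera(name): name is "scene" or "top"; returns (picture, depth): 384x512x3 uint8, red, green, blue; 384x512 float32, mm along the optical axis (not along the pixel's ray), 0 where there is no reading.
- ctrl.get_calibration(name): a dict with "mtx" (3x3 intrinsics, pixels), "R" (3x3) and "t" (3): a world point X has camera coordinates R X + t. Camera axes: x right, y down, z forward; pixel columns grow to the right and rows downward; lengths in mm; the calibration is good to about 2 mm. A picture is of the moment at which its call begins. get_calibration takes no time and is no camera call.
- ctrl.sign_off(): hands the job in, once; it reports no verdict.
Trained networks look in the newest picture that a camera, given by its name, has taken for a name from the list of things; names that differ only in an ending like _2 or _b are one class to them, and where a whole thing is asked for, a point or a joint stands for the part that bears it (a point fixed in the world has none). Each returns a list of dicts, best first, with "confidence" (0 to 1); they miss things now and then, are a little off and sometimes report something else, mostly with a low value. They report only what shows in the picture. A call takes as long as a camera call. They do not tell look-alikes from the thing itself.
- ctrl.boxes_of(target, camera): "location" ([x, y, z] in mm, in world coordinates, good to about 4 mm: the middle of the surface that is visible of it).
The state is a dict: "clock": time; "joint_positions": joint angles; "joint_velocities": joint speeds; "joint_torque": joint torques, N m; "eef_pos": TCP position; "tcp_rot": TCP orientation; "contact_force": force on the tool from outside, world axes, zero at the start; "ft_torque": the same for the moment, N m; "width": finger opening in mm.
Only numpy, scipy, OpenCV 4.12 (cv2) and the standard library are available. Lean on these libraries where they do the work, as an engineer would, in place of code of your own. Each camera call takes 0.05 s, during which the arm holds its last target.

## Working session

There is one attempt and no reset: what is moved stays moved. The work goes in short steps, Python scripts to look and compute and a tool call to move; the robot and the scene stay as the last step left them, time stands still between calls to the robot, and variables do not carry over. Pictures are saved under pics/ and viewed, and the job is handed in when it is done.

Besides the shell and the picture viewer there is one more tool, called after ">>>" as name([rows], argument=value, ...), one row to a line, values as JSON. step_arm: Moves the arm, as the interface text tells. Its arguments: {"type":"object","properties":{"deltas":{"type":"array","items":{"type":"object","properties":{"delta_pos":{"type":"array","items":{"type":"number"}},"twist":{"type":"number"},"fingers":{"type":"number"}}}},"force":{"type":"number"}},"required":["deltas"]}

```bash
mkdir -p pics
cat > h.py <<'E'
import numpy as np, cv2
from workcell import ctrl
def snap(c,fn=None):
    p,d=ctrl.camera(c)
    if fn: cv2.imwrite('pics/'+fn,p[:,:,::-1])
    return p,d
def world(c,d):
    k=ctrl.get_calibration(c);K=np.array(k['mtx']);R=np.array(k['R']);t=np.array(k['t']).ravel()
    v,u=np.mgrid[:d.shape[0],:d.shape[1]]
    X=np.stack([(u-K[0,2])/K[0,0]*d,(v-K[1,2])/K[1,1]*d,d],-1)
    W=(X-t)@R
    W[d<=0]=np.nan
    return W
E
python3 - <<'E'
from h import *
for c in('scene','top'):
    p,d=snap(c,c+'0.png'); np.save(c+'0.npy',d); np.save(c+'0p.npy',p)
    k=ctrl.get_calibration(c);print(c,-np.array(k['R']).T@np.ravel(k['t']))
    for n in['drum','can','vise','shaft','oil_bottle','ring_gear','clutch_pack','washer']:
        print(n,[(np.round(b['location']).tolist(),round(b['confidence'],2)) for b in ctrl.boxes_of(n,c)])
print(ctrl.read_state(),ctrl.hold_point_z)
E
```

```text
scene [1145.84594673  754.7105586  1094.34129225]
drum [([355.0, 137.0, 47.0], 0.88), ([503.0, 95.0, 50.0], 0.77), ([306.0, 282.0, 47.0], 0.67)]
can [([497.0, -329.0, 90.0], 0.58)]
vise [([585.0, 356.0, 98.0], 0.71)]
shaft [([534.0, 340.0, 181.0], 0.93)]
oil_bottle [([478.0, -70.0, 118.0], 0.76)]
ring_gear [([666.0, 79.0, 31.0], 0.62)]
clutch_pack [([659.0, -74.0, 30.0], 0.96)]
washer [([480.0, -355.0, 88.0], 0.75), ([762.0, 56.0, 2.0], 0.67)]
top [ 380.6378117     2.67231425 1495.25683909]
drum [([335.0, 116.0, 46.0], 0.96)]
can [([475.0, -354.0, 88.0], 0.7)]
vise [([541.0, 326.0, 101.0], 0.63), ([518.0, 326.0, 188.0], 0.54), ([658.0, -80.0, 23.0], 0.39)]
shaft [([522.0, 333.0, 193.0], 0.7)]
oil_bottle [([462.0, -82.0, 154.0], 0.78)]
ring_gear [([671.0, 73.0, 33.0], 0.69), ([523.0, 326.0, 187.0], 0.64)]
clutch_pack [([659.0, -79.0, 24.0], 0.81)]
washer [([761.0, 55.0, 8.0], 0.62)]
{'clock': 0.9, 'joint_positions': array([1.00018289e+00, 4.80096077e-02, 9.91852624e-02, 1.62198487e+00,
       3.00868063e-05, 1.44298150e+00]), 'joint_velocities': array([-0.00085958,  0.00250153,  0.00143056, -0.00061861, -0.00013494,
        0.00105018]), 'joint_torque': array([-7.11088360e-04, -3.38639653e+01,  3.20157623e+01,  8.96286510e-04,
       -3.27659945e-04, -3.89587413e-06]), 'eef_pos': array([224.95364976, 474.35794224, 231.29915571]), 'tcp_rot': array([-1.63410483e-05,  2.19594985e-01,  9.75591125e-01, -9.09898686e-07]), 'contact_force': array([ 0.48664513,  0.31786175, -0.34094082]), 'ft_torque': array([-0.01689744, -0.02558571,  0.02141833]), 'width': 85.57191590486087} -18.700000000000003
```

View pics/scene0.png

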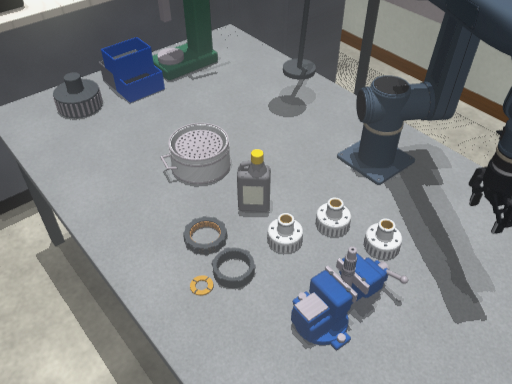

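View pics/top0.png

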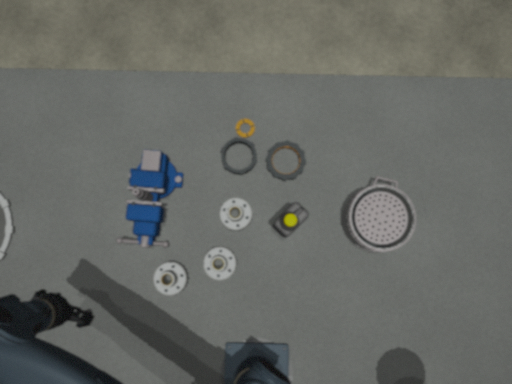

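The three look-alikes are at scene (285,232), (333,216) and (383,238), which are top (236,213), (219,263) and (170,278). The one at top (236,213) is about 500 mm from the base, against about 360 and 420 mm, and it stands next to the oil bottle, so it fits. The dark thing at scene (78,97) isn't aluminium. Next I'll confirm with a crop and measure.

Run:
```python
from h import *
from scipy.optimize import least_squares
def fitc(P,r=None):
    m=np.median(P,0)
    if r is None: f=lambda q:np.hypot(*(P-q[:2]).T)-q[2]; x0=[*m,30]
    else: f=lambda q:np.hypot(*(P-q[:2]).T)-r; x0=m
    return least_squares(f,x0,loss='soft_l1',f_scale=2).x
p=np.load('top0p.npy');q=np.load('scene0p.npy')
a=cv2.resize(p[110:300,110:430],None,fx=2.4,fy=2.4,interpolation=cv2.INTER_CUBIC)
cv2.imwrite('pics/topc.png',a[:,:,::-1])
a=cv2.resize(q[140:350,220:420],None,fx=2.8,fy=2.8,interpolation=cv2.INTER_CUBIC)
cv2.imwrite('pics/scenec.png',a[:,:,::-1])
for c in('top','scene'):
    W=world(c,np.load(c+'0.npy'));F=W.reshape(-1,3);F=F[np.isfinite(F[:,0])]
    print(c,'bench z',np.median(F[(abs(F[:,0]-450)<30)&(abs(F[:,1]+200)<30)][:,2]))
    for nm,x,y,R,z0,z1 in[('drumA',480,80,75,85,97),('drumB',335,116,75,85,97),('drumC',295,265,75,85,97),('flangeA',480,80,75,40,50),('tip',520,330,40,200,240),('canrim',470,-350,120,97,110),('plate',470,-350,80,80,95),('jaw',520,330,90,122,140),('bottlecap',460,-80,60,190,225),('bottle',460,-80,80,80,225)]:
        s=(np.hypot(F[:,0]-x,F[:,1]-y)<R)&(F[:,2]>z0)&(F[:,2]<z1);P=F[s]
        if len(P)<4: print(nm,len(P));continue
        print(nm,len(P),'mean',P.mean(0).round(1),'min',P.min(0).round(1),'max',P.max(0).round(1),'mid',((P.min(0)+P.max(0))/2).round(1),'fit',fitc(P[:,:2]).round(1))
```

```text
top bench z 0.184854501105171
drumA 97 mean [485.   76.7  89.5] min [464.   55.7  85.3] max [506.   97.9  96.8] mid [485.   76.8  91.1] fit [484.7  76.3  19.3]
drumB 106 mean [334.5 120.7  89.7] min [311.6  98.2  85. ] max [355.2 142.3  96.6] mid [333.4 120.3  90.8] fit [333.8 120.3  19.4]
drumC 106 mean [286.1 268.5  89.8] min [262.4 245.6  85.2] max [308.2 289.6  95.8] mid [285.3 267.6  90.5] fit [285.7 268.   19.6]
flangeA 554 mean [483.6  75.9  44.8] min [436.5  27.   40. ] max [535.  125.3  49.9] mid [485.7  76.1  45. ] fit [485.4  76.6  39.1]
tip 85 mean [523.1 333.9 218.4] min [511.4 324.6 200.4] max [536.4 345.8 234.7] mid [523.9 335.2 217.6] fit [523.5 335.3   8.4]
canrim 520 mean [ 479.7 -360.8  101.7] min [ 383.7 -453.7   97. ] max [ 577.4 -260.   109.6] mid [ 480.5 -356.8  103.3] fit [ 479.7 -355.5   93.7]
plate 2029 mean [ 475.5 -353.2   88. ] min [ 403.8 -429.8   80. ] max [ 549.4 -274.    95. ] mid [ 476.6 -351.9   87.5] fit [ 475.9 -353.4   53.2]
jaw 1349 mean [523.9 335.3 128.7] min [450.2 284.1 122. ] max [600.9 389.8 140. ] mid [525.5 337.  131. ] fit [524.8 337.1 
[... 960 characters left out ...]
 8.6]
canrim 358 mean [ 474.7 -360.8  101.3] min [ 380.7 -459.    97. ] max [ 575.8 -258.5  108.6] mid [ 478.2 -358.8  102.8] fit [ 478.6 -355.2   94.1]
plate 1024 mean [ 475.6 -352.9   88.1] min [ 399.5 -429.    80.7] max [ 549.1 -280.1   94.7] mid [ 474.3 -354.5   87.7] fit [ 475.  -353.3   53. ]
jaw 1577 mean [535.8 342.7 128.5] min [447.3 283.4 122. ] max [601.2 390.5 139.9] mid [524.3 337.  131. ] fit [524.4 335.1  53.6]
bottlecap 162 mean [461.9 -75.9 207.4] min [441.3 -98.5 190.4] max [476.7 -62.8 218.9] mid [459.  -80.6 204.6] fit [459.2 -79.5  14.7]
bottle 1185 mean [476.2 -73.2 144.9] min [ 417.2 -133.4   80.1] max [517.5 -35.3 218.9] mid [467.3 -84.3 149.5] fit [456.1 -99.6  43.5]
```

View pics/topc.png

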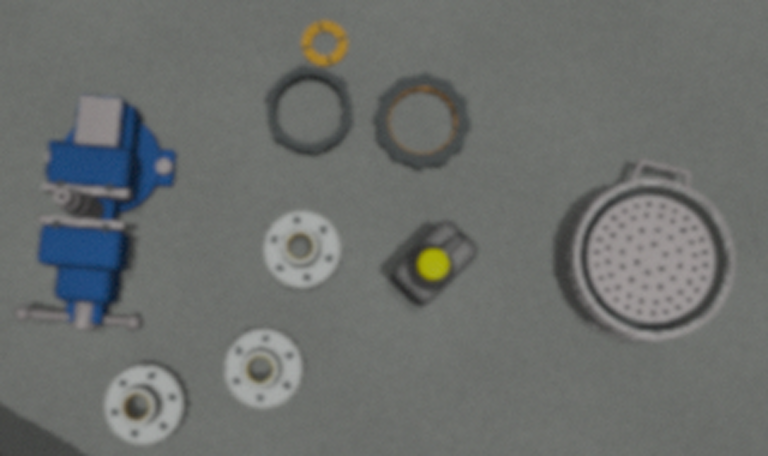

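View pics/scenec.png

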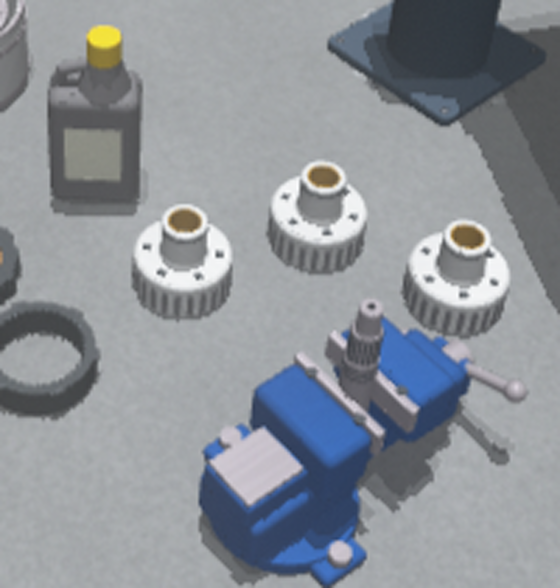

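Confirmed: drum A at (485, 77), 491 mm from the base. The other two are at 355 and 392 mm.

```bash
cat >> h.py <<'E'
from scipy.spatial.transform import Rotation as Ro
def delta(*t):
    s=ctrl.read_state();q=np.array(s['tcp_rot']);R=Ro.from_quat(q[[1,2,3,0]])
    for x in t: print('to',x,'delta cm',(R.inv().apply(np.array(x)-s['eef_pos'])/10).round(2))
    print('t',round(s['clock'],2),'pos',s['eef_pos'].round(1),'w',round(s['width'],1),'F',s['contact_force'].round(1),'z tilt',(R.apply([0,0,1])).round(4),'j',np.round(s['joint_positions'],2))
E
python3 -c "
from h import *
delta((485,76.7,231),(485,76.7,150))"
```

```text
to (485, 76.7, 231) delta cm [-4.054e+01 -2.479e+01  3.000e-02]
to (485, 76.7, 150) delta cm [-40.54 -24.79   8.13]
t 0.9 pos [225.  474.4 231.3] w 85.6 F [ 0.5  0.3 -0.3] z tilt [-0.  0. -1.] j [1.   0.05 0.1  1.62 0.   1.44]
```

>>> step_arm([
  {"delta_pos": [-4,-2.5,0],"fingers": 8.5},
  {"delta_pos": [-8,-5,0],"fingers": 8.5},
  {"delta_pos": [-12,-7.4,0],"fingers": 8.5},
  {"delta_pos": [-16,-9.8,0],"fingers": 8.5},
  {"delta_pos": [-20,-12.2,0],"fingers": 8.5},
], force=60)

```text
$.deltas[0]: bad value
```

```bash
python3 -c "
from h import *
delta((485,76.7,150))"
```

```text
to (485, 76.7, 150) delta cm [-40.54 -24.79   8.13]
t 0.9 pos [225.  474.4 231.3] w 85.6 F [ 0.5  0.3 -0.3] z tilt [-0.  0. -1.] j [1.   0.05 0.1  1.62 0.   1.44]
```

>>> step_arm([
  {"delta_pos": [-4,-2.5,0],"twist": 0,"fingers": 8.5},
  {"delta_pos": [-8,-5,0],"twist": 0,"fingers": 8.5},
  {"delta_pos": [-12,-7.4,0],"twist": 0,"fingers": 8.5},
  {"delta_pos": [-16,-9.8,0],"twist": 0,"fingers": 8.5},
  {"delta_pos": [-20,-12.2,0],"twist": 0,"fingers": 8.5},
], force=60)

```text
clock: 1.4
eef_pos: [354.1, 277.0, 231.5]
tcp_rot: [0.0, 0.219, 0.976, 0.0]
contact_force: [1.2, 0.6, 0.5]
width: 85.1
```

```bash
python3 -c "
from h import *
delta((485,76.7,150))"
```

```text
to (485, 76.7, 150) delta cm [-20.39 -12.51   8.16]
t 1.4 pos [354.1 277.  231.5] w 85.1 F [1.2 0.6 0.5] z tilt [ 9.e-04  5.e-04 -1.e+00] j [ 0.51 -0.15 -0.09  1.63 -0.    0.96]
```

>>> step_arm([
  {"delta_pos": [-5,-3.1,0],"twist": 0,"fingers": 8.5},
  {"delta_pos": [-9.5,-5.8,1],"twist": 0,"fingers": 8.5},
  {"delta_pos": [-14,-8.5,3],"twist": 0,"fingers": 8.5},
  {"delta_pos": [-18,-11,5.5],"twist": 0,"fingers": 8.5},
  {"delta_pos": [-20.4,-12.5,8.1],"twist": 0,"fingers": 8.5},
])

```text
clock: 1.9
eef_pos: [482.8, 81.8, 157.9]
tcp_rot: [0.003, 0.22, 0.976, 0.001]
contact_force: [1.3, 0.4, 1.1]
width: 84.8
```

Run:
```python
from h import *
delta((485,76.7,100),(485,76.7,52))
for c in('scene',):
    p,d=snap(c);cv2.imwrite('pics/pre.png',cv2.resize(p[100:300,180:430],None,fx=3,fy=3)[:,:,::-1])
```

```text
to (485, 76.7, 100) delta cm [-0.39 -0.38  5.79]
to (485, 76.7, 52) delta cm [-0.37 -0.4  10.59]
t 1.9 pos [482.8  81.8 157.9] w 84.8 F [1.3 0.4 1.1] z tilt [ 5.6e-03  6.0e-04 -1.0e+00] j [ 0.03 -0.05 -0.15  1.47  0.    0.47]
```

View pics/pre.png

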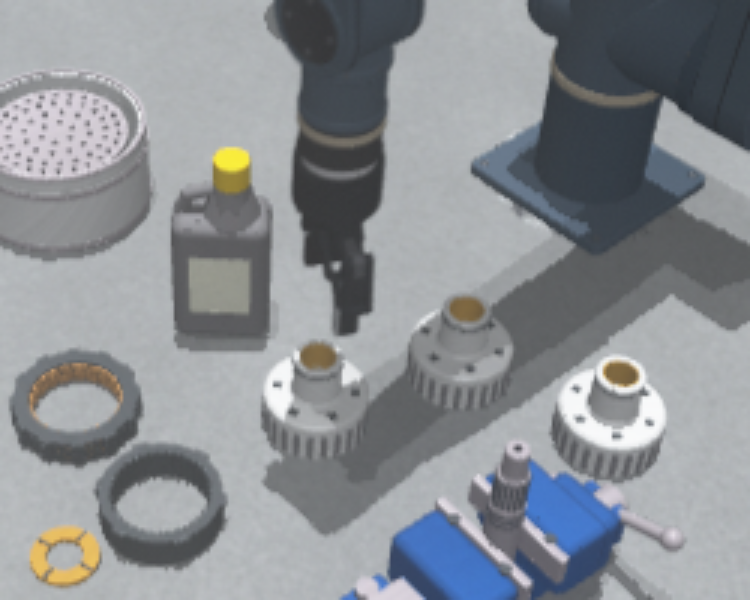

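The gripper is right above the intended drum, with crop (318,360) its neck. I'll settle there first, then descend.

>>> step_arm([
  {"delta_pos": [-0.4,-0.4,0.8],"twist": 0,"fingers": 8.5},
  {"delta_pos": [-0.4,-0.4,0.8],"twist": 0,"fingers": 8.5},
])

```text
clock: 2.15
eef_pos: [483.0, 70.5, 140.8]
tcp_rot: [-0.002, 0.223, 0.975, -0.003]
contact_force: [-0.7, 0.5, 0.2]
width: 85.2
```

```bash
python3 -c "
from h import *
delta((485,76.7,100),(485,76.7,53))"
```

```text
to (485, 76.7, 100) delta cm [0.08 0.68 4.07]
to (485, 76.7, 53) delta cm [0.06 0.71 8.77]
t 2.15 pos [483.   70.5 140.8] w 85.2 F [-0.7  0.5  0.2] z tilt [-0.0061 -0.0053 -1.    ] j [ 0.01 -0.04 -0.17  1.45 -0.01  0.46]
```

>>> step_arm([
  {"delta_pos": [0.05,0.7,2.0],"twist": 0,"fingers": 8.5},
  {"delta_pos": [0.05,0.7,3.5],"twist": 0,"fingers": 8.5},
  {"delta_pos": [0.05,0.7,3.5],"twist": 0,"fingers": 8.5},
  {"delta_pos": [0.05,0.7,3.5],"twist": 0,"fingers": 8.5},
])

```text
clock: 2.55
eef_pos: [485.3, 77.8, 106.7]
tcp_rot: [-0.002, 0.222, 0.975, -0.003]
contact_force: [-0.3, -0.2, 0.6]
width: 85.0
```

```bash
python3 -c "
from h import *
delta((485,76.7,100),(485,76.7,53))"
```

```text
to (485, 76.7, 100) delta cm [-0.02 -0.11  0.67]
to (485, 76.7, 53) delta cm [-0.03 -0.08  5.37]
t 2.55 pos [485.3  77.8 106.7] w 85.0 F [-0.3 -0.2  0.6] z tilt [-0.0053 -0.0051 -1.    ] j [ 0.03 -0.02 -0.22  1.38 -0.    0.47]
```

>>> step_arm([
  {"delta_pos": [0,-0.1,1.5],"twist": 0,"fingers": 8.5},
  {"delta_pos": [0,-0.1,3.2],"twist": 0,"fingers": 8.5},
  {"delta_pos": [0,-0.1,4.6],"twist": 0,"fingers": 8.5},
  {"delta_pos": [0,-0.1,5.3],"twist": 0,"fingers": 8.5},
  {"delta_pos": [0,-0.1,5.3],"twist": 0,"fingers": 8.5},
])

```text
clock: 3.05
eef_pos: [483.4, 76.7, 52.3]
tcp_rot: [-0.003, 0.222, 0.975, -0.003]
contact_force: [0.0, -0.2, -0.2]
width: 84.6
```

>>> step_arm([
  {"delta_pos": [0,0,0],"twist": 0,"fingers": 6},
  {"delta_pos": [0,0,0],"twist": 0,"fingers": 5},
])

```text
clock: 3.25
eef_pos: [483.8, 76.7, 52.9]
tcp_rot: [-0.003, 0.222, 0.975, -0.003]
contact_force: [0.2, 0.6, -0.5]
width: 58.8
```

Run:
```python
from h import *
delta((485,76.7,53))
p,d=snap('scene');cv2.imwrite('pics/pre2.png',cv2.resize(p[150:280,210:370],None,fx=4,fy=4)[:,:,::-1])
```

```text
to (485, 76.7, 53) delta cm [-0.1   0.05 -0.01]
t 3.25 pos [483.8  76.7  52.9] w 58.8 F [ 0.2  0.6 -0.5] z tilt [-0.0071 -0.0051 -1.    ] j [ 0.02  0.   -0.3   1.27 -0.    0.47]
```

View pics/pre2.png

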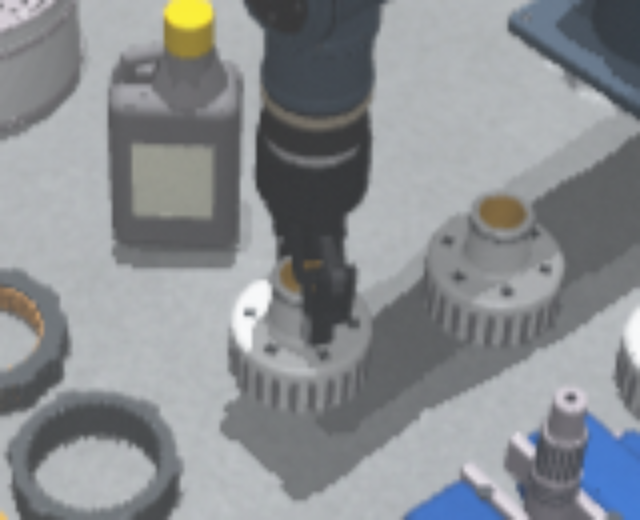

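The fingers straddle the neck at crop (310,300). I'll close them.

>>> step_arm([
  {"delta_pos": [-0.1,0,0],"twist": 0,"fingers": 4.2},
  {"delta_pos": [-0.1,0,0],"twist": 0,"fingers": 4.0},
  {"delta_pos": [-0.1,0,0],"twist": 0,"fingers": 4.0},
  {"delta_pos": [-0.1,0,0],"twist": 0,"fingers": 4.0},
], force=80)

```text
clock: 3.7
eef_pos: [485.5, 76.1, 53.7]
tcp_rot: [-0.002, 0.222, 0.975, -0.003]
contact_force: [-0.7, -0.1, 2.3]
width: 44.5
```

>>> step_arm([
  {"delta_pos": [0,0,-0.3],"twist": 0,"fingers": 4.0},
  {"delta_pos": [0,0,-1],"twist": 0,"fingers": 4.0},
  {"delta_pos": [0,0,-2],"twist": 0,"fingers": 4.0},
  {"delta_pos": [0,0,-3],"twist": 0,"fingers": 4.0},
  {"delta_pos": [0,0,-3],"twist": 0,"fingers": 4.0},
])

```text
clock: 4.2
eef_pos: [487.3, 76.4, 85.9]
tcp_rot: [-0.0, 0.222, 0.975, -0.003]
contact_force: [0.4, -0.6, -3.4]
width: 44.5
```

Run:
```python
from h import *
delta((485,76.7,330),(475.5,-353.3,330))
p,d=snap('scene');cv2.imwrite('pics/lift.png',cv2.resize(p[130:280,210:370],None,fx=4,fy=4)[:,:,::-1])
W=world('scene',d);F=W.reshape(-1,3);F=F[np.isfinite(F[:,0])]
s=F[(np.hypot(F[:,0]-485,F[:,1]-77)<60)&(F[:,2]<90)&(F[:,2]>5)];print(s[:,2].min(),np.histogram(s[:,2],range(0,95,5)))
```

```text
to (485, 76.7, 330) delta cm [  0.2   -0.2  -24.41]
to (475.5, -353.3, 330) delta cm [-17.58 -39.36 -24.19]
t 4.2 pos [487.3  76.4  85.9] w 44.5 F [ 0.4 -0.6 -3.4] z tilt [-0.0013 -0.0051 -1.    ] j [ 0.02 -0.01 -0.25  1.33 -0.01  0.47]
5.15760641243382 (array([  0,   8,   0,   0,   0,   0,  16,  37,  38,  45,  34,  42,  50,
        48, 101, 340,  55,  11]), array([ 0,  5, 10, 15, 20, 25, 30, 35, 40, 45, 50, 55, 60, 65, 70, 75, 80,
       85, 90]))
```

View pics/lift.png

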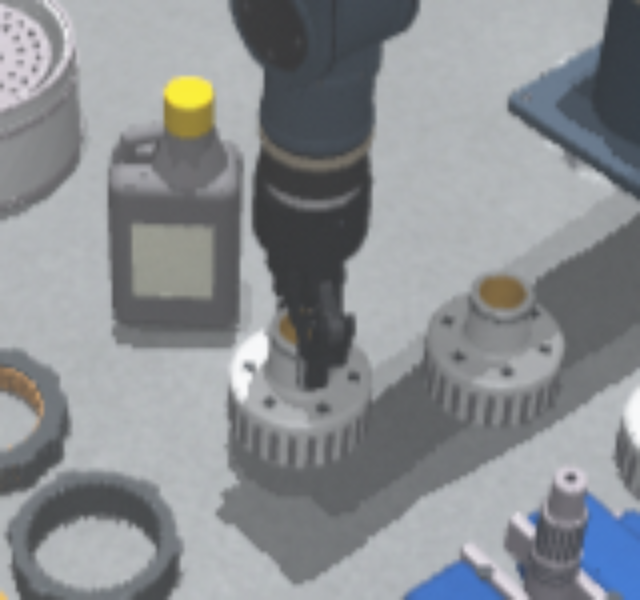

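The drum hangs level, its rim about 31 mm up. I'll raise it above bottle height before moving sideways.

>>> step_arm([
  {"delta_pos": [0,0,-3.5],"twist": 0,"fingers": 4.0},
  {"delta_pos": [0.1,-0.1,-8],"twist": 0,"fingers": 4.0},
  {"delta_pos": [0.1,-0.1,-13],"twist": 0,"fingers": 4.0},
  {"delta_pos": [0.2,-0.2,-18],"twist": 0,"fingers": 4.0},
  {"delta_pos": [0.2,-0.2,-22],"twist": 0,"fingers": 4.0},
])

```text
clock: 4.75
eef_pos: [484.8, 76.6, 308.2]
tcp_rot: [0.001, 0.222, 0.975, -0.002]
contact_force: [1.2, -0.5, -2.8]
width: 44.2
```

>>> step_arm([
  {"delta_pos": [0,0,-1.5],"twist": 0,"fingers": 4.0},
  {"delta_pos": [0,0,-2],"twist": 0,"fingers": 4.0},
  {"delta_pos": [0,0,-2],"twist": 0,"fingers": 4.0},
  {"delta_pos": [0,0,-2],"twist": 0,"fingers": 4.0},
])

```text
clock: 5.15
eef_pos: [484.2, 76.6, 326.1]
tcp_rot: [-0.001, 0.222, 0.975, -0.003]
contact_force: [-0.5, 0.5, -4.8]
width: 44.1
```

Run:
```python
from h import *
delta((475.5,-353.3,330))
```

```text
to (475.5, -353.3, 330) delta cm [-17.84 -39.13  -0.16]
t 5.15 pos [484.2  76.6 326.1] w 44.1 F [-0.5  0.5 -4.8] z tilt [-0.0033 -0.0052 -1.    ] j [ 0.02  0.01  0.25  1.82 -0.01  0.47]
```

>>> step_arm([
  {"delta_pos": [-1.2,-2.6,0],"twist": 0,"fingers": 4.0},
  {"delta_pos": [-3,-6.5,0],"twist": 0,"fingers": 4.0},
  {"delta_pos": [-5,-11,0],"twist": 0,"fingers": 4.0},
  {"delta_pos": [-7,-15.4,0],"twist": 0,"fingers": 4.0},
  {"delta_pos": [-9,-19.8,0],"twist": 0,"fingers": 4.0},
])

```text
clock: 5.65
eef_pos: [478.5, -142.1, 324.7]
tcp_rot: [-0.003, 0.222, 0.975, -0.002]
contact_force: [2.0, 0.1, -3.8]
width: 44.6
```

Run:
```python
from h import *
delta((475.5,-353.3,320))
```

```text
to (475.5, -353.3, 320) delta cm [ -8.88 -19.16   0.54]
t 5.65 pos [ 478.5 -142.1  324.7] w 44.6 F [ 2.   0.1 -3.8] z tilt [-0.007  -0.0033 -1.    ] j [-0.42  0.03  0.27  1.82 -0.01  0.03]
```

>>> step_arm([
  {"delta_pos": [-2,-4.4,0],"twist": 0,"fingers": 4.0},
  {"delta_pos": [-4,-8.8,0],"twist": 0,"fingers": 4.0},
  {"delta_pos": [-6,-13,0],"twist": 0,"fingers": 4.0},
  {"delta_pos": [-7.8,-16.8,0],"twist": 0,"fingers": 4.0},
  {"delta_pos": [-8.9,-19.2,0],"twist": 0,"fingers": 4.0},
])

```text
clock: 6.15
eef_pos: [474.3, -356.6, 321.5]
tcp_rot: [-0.006, 0.223, 0.975, -0.001]
contact_force: [0.1, -0.2, -4.1]
width: 44.6
```

>>> step_arm([
  {"delta_pos": [0,0,0],"twist": 0,"fingers": 4.0},
  {"delta_pos": [0,0,0],"twist": 0,"fingers": 4.0},
  {"delta_pos": [0,0,0],"twist": 0,"fingers": 4.0},
])

```text
clock: 6.45
eef_pos: [474.0, -355.4, 320.0]
tcp_rot: [-0.007, 0.223, 0.975, -0.0]
contact_force: [1.0, 0.7, -4.7]
width: 44.6
```

Run:
```python
from h import *
delta((475.5,-353.3,160),(475.5,-353.3,140))
for c in('scene','top'):
    p,d=snap(c,c+'_can.png');W=world(c,d);F=W.reshape(-1,3);F=F[np.isfinite(F[:,0])]
    s=F[(np.hypot(F[:,0]-475,F[:,1]+353)<100)&(F[:,2]>200)&(F[:,2]<330)];print(s[:,2].min(),np.histogram(s[:,2],range(200,335,5)))
    q=s[(s[:,2]>313-0)&(s[:,2]<325)];print(q[:,:2].min(0),q[:,:2].max(0))
    q=s[(s[:,2]<330-60)];print(q[:,:2].min(0),q[:,:2].max(0))
```

```text
to (475.5, -353.3, 160) delta cm [-0.26  0.31 16.  ]
to (475.5, -353.3, 140) delta cm [-0.29  0.32 18.  ]
t 6.45 pos [ 474.  -355.4  320. ] w 44.6 F [ 1.   0.7 -4.7] z tilt [-0.0137  0.0025 -0.9999] j [-0.75  0.3   0.56  1.85 -0.01 -0.3 ]
266.6103399609947 (array([  0,   0,   0,   0,   0,   0,   0,   0,   0,   0,   0,   0,   0,
        20,  43,  50,  50,  46,  53,  50,  58, 116, 231,  26,  20,  17]), array([200, 205, 210, 215, 220, 225, 230, 235, 240, 245, 250, 255, 260,
       265, 270, 275, 280, 285, 290, 295, 300, 305, 310, 315, 320, 325,
       330]))
[ 431.71741083 -397.91150637] [ 519.68861831 -305.13609735]
[ 432.19195302 -370.73923682] [ 522.97539007 -303.97154128]
260.8085223787987 (array([  0,   0,   0,   0,   0,   0,   0,   0,   0,   0,   0,   0,   1,
         1,  19,  24,  14,  16,  18,  27,  19,  90, 218,  69,   5,   7]), array([200, 205, 210, 215, 220, 225, 230, 235, 240, 245, 250, 255, 260,
       265, 270, 275, 280, 285, 290, 295, 300, 305, 310, 315, 320, 325,
       330]))
[ 435.65950272 -367.25335086] [ 522.90185029 -304.60674685]
[ 483.67301572 -309.03314549] [ 498.63056536 -305.77733637]
```

View pics/scene_can.png

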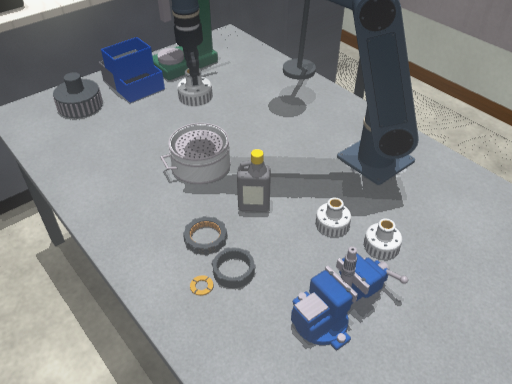

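The drum at scene (195,90) is level over the can. The rim should touch at about TCP z 142 and the plate be fully down at about 112.

>>> step_arm([
  {"delta_pos": [-0.1,0.1,2.5],"twist": 0,"fingers": 4.0},
  {"delta_pos": [-0.2,0.2,6],"twist": 0,"fingers": 4.0},
  {"delta_pos": [-0.3,0.3,10],"twist": 0,"fingers": 4.0},
  {"delta_pos": [-0.3,0.3,13.5],"twist": 0,"fingers": 4.0},
  {"delta_pos": [-0.3,0.3,15.5],"twist": 0,"fingers": 4.0},
])

```text
clock: 7.05
eef_pos: [475.5, -350.9, 162.8]
tcp_rot: [-0.008, 0.222, 0.975, 0.0]
contact_force: [0.2, -0.5, -5.2]
width: 44.5
```

Run:
```python
from h import *
delta((475.5,-353.3,140),(475.5,-353.3,115))
```

```text
to (475.5, -353.3, 140) delta cm [-0.14 -0.21  2.28]
to (475.5, -353.3, 115) delta cm [-0.18 -0.2   4.78]
t 7.05 pos [ 475.5 -350.9  162.8] w 44.5 F [ 0.2 -0.5 -5.2] z tilt [-0.0156  0.004  -0.9999] j [-0.75  0.23  0.17  1.52 -0.01 -0.3 ]
```

>>> step_arm([
  {"delta_pos": [-0.1,-0.2,1.2],"twist": 0,"fingers": 4.0},
  {"delta_pos": [-0.1,-0.2,2.2],"twist": 0,"fingers": 4.0},
  {"delta_pos": [-0.2,-0.2,3.2],"twist": 0,"fingers": 4.0},
  {"delta_pos": [-0.2,-0.2,4.2],"twist": 0,"fingers": 4.0},
  {"delta_pos": [-0.2,-0.2,4.8],"twist": 0,"fingers": 4.0},
])

```text
clock: 7.55
eef_pos: [476.9, -353.8, 117.0]
tcp_rot: [-0.006, 0.221, 0.975, -0.0]
contact_force: [-2.9, 4.0, 7.4]
width: 44.7
```

Run:
```python
from h import *
delta((475.5,-353.3,112))
p,d=snap('scene');cv2.imwrite('pics/dip1.png',cv2.resize(p[80:200,130:270],None,fx=4,fy=4)[:,:,::-1])
```

```text
to (475.5, -353.3, 112) delta cm [ 0.14 -0.01  0.5 ]
t 7.55 pos [ 476.9 -353.8  117. ] w 44.7 F [-2.9  4.   7.4] z tilt [-0.0122  0.0019 -0.9999] j [-0.75  0.24  0.09  1.43 -0.01 -0.3 ]
```

View pics/dip1.png

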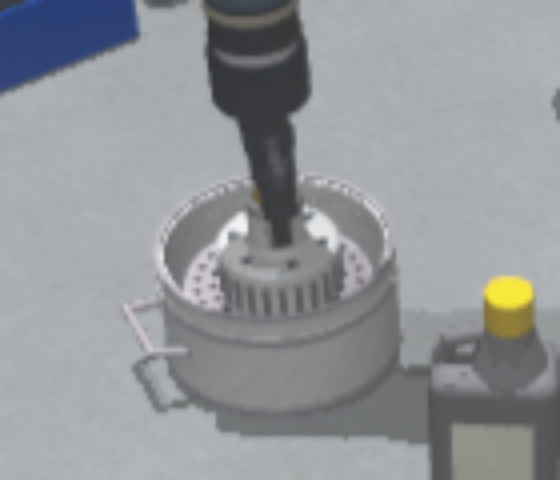

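>>> step_arm([
  {"delta_pos": [0,0,0.4],"twist": 0,"fingers": 4.0},
  {"delta_pos": [0,0,0.7],"twist": 0,"fingers": 4.0},
  {"delta_pos": [0,0,0.9],"twist": 0,"fingers": 4.0},
  {"delta_pos": [0,0,0.9],"twist": 0,"fingers": 4.0},
])

```text
clock: 8.0
eef_pos: [477.4, -354.3, 111.7]
tcp_rot: [-0.005, 0.221, 0.975, -0.001]
contact_force: [-4.1, 5.9, 12.0]
width: 44.2
```

Run:
```python
from h import *
delta((475.5,-353.3,112))
p,d=snap('scene');W=world('scene',d).reshape(-1,3);r=np.hypot(W[:,0]-476,W[:,1]+354)
s=W[(r>54)&(r<74)&(W[:,2]<98)&(W[:,2]>30)];print('plate z',np.median(s[:,2]),len(s))
```

```text
to (475.5, -353.3, 112) delta cm [ 0.22  0.   -0.03]
t 8.0 pos [ 477.4 -354.3  111.7] w 44.2 F [-4.1  5.9 12. ] z tilt [-9.4e-03 -6.0e-04 -1.0e+00] j [-0.75  0.24  0.08  1.41 -0.01 -0.3 ]
plate z 59.047254821499806 139
```

The plate reads about 59 mm, so it's down about 29 mm, and the force exceeds the full-travel figure. I'll push a little more and hold.

>>> step_arm([
  {"delta_pos": [0.1,0,0.4],"twist": 0,"fingers": 4.0},
  {"delta_pos": [0.1,0,0.7],"twist": 0,"fingers": 4.0},
  {"delta_pos": [0.1,0,0.8],"twist": 0,"fingers": 4.0},
  {"delta_pos": [0.1,0,0.8],"twist": 0,"fingers": 4.0},
  {"delta_pos": [0.1,0,0.8],"twist": 0,"fingers": 4.0},
])

```text
clock: 8.55
eef_pos: [477.6, -354.3, 111.5]
tcp_rot: [-0.002, 0.221, 0.975, -0.003]
contact_force: [-7.5, 9.3, 22.4]
width: 44.6
```

Run:
```python
from h import *
p,d=snap('scene');W=world('scene',d).reshape(-1,3);r=np.hypot(W[:,0]-476,W[:,1]+354)
s=W[(r>54)&(r<74)&(W[:,2]<98)&(W[:,2]>30)];print('plate z',np.median(s[:,2]),len(s))
s=W[(r>26)&(r<44)&(W[:,2]<115)&(W[:,2]>95)];print('flange z',np.median(s[:,2]),len(s))
p,d=snap('top');W=world('top',d).reshape(-1,3);r=np.hypot(W[:,0]-476,W[:,1]+354)
s=W[(r>54)&(r<74)&(W[:,2]<98)&(W[:,2]>30)];print('plate z',np.median(s[:,2]),len(s))
delta((475.5,-353.3,200))
```

```text
plate z 58.58599795369636 131
flange z 103.43845760515454 184
plate z 57.97865771335344 431
to (475.5, -353.3, 200) delta cm [ 0.25 -0.05 -8.84]
t 8.65 pos [ 477.6 -354.4  111.6] w 44.4 F [-8.   8.2 22.7] z tilt [-0.0045 -0.0047 -1.    ] j [-0.75  0.24  0.07  1.4  -0.01 -0.3 ]
```

The hard stop is reached: plate at 58 mm from both cameras, force 22 N, no further travel, held for about 0.5 s. Next I lift it out.

>>> step_arm([
  {"delta_pos": [0,0,-1],"twist": 0,"fingers": 4.0},
  {"delta_pos": [0,0,-3],"twist": 0,"fingers": 4.0},
  {"delta_pos": [0,0,-6],"twist": 0,"fingers": 4.0},
  {"delta_pos": [0,0,-9],"twist": 0,"fingers": 4.0},
  {"delta_pos": [0,0,-12],"twist": 0,"fingers": 4.0},
])

```text
clock: 9.15
eef_pos: [478.4, -354.4, 232.2]
tcp_rot: [-0.001, 0.221, 0.975, -0.003]
contact_force: [0.6, -0.3, -4.0]
width: 44.4
```

>>> step_arm([
  {"delta_pos": [0,0,-4],"twist": 0,"fingers": 4.0},
  {"delta_pos": [0,0,-8],"twist": 0,"fingers": 4.0},
  {"delta_pos": [0,0,-10],"twist": 0,"fingers": 4.0},
  {"delta_pos": [0,0,-11],"twist": 0,"fingers": 4.0},
  {"delta_pos": [0,0,-11],"twist": 0,"fingers": 4.0},
])

```text
clock: 9.65
eef_pos: [480.0, -355.0, 344.4]
tcp_rot: [0.001, 0.221, 0.975, -0.005]
contact_force: [0.2, -0.8, -4.6]
width: 44.5
```

Run:
```python
from h import *
for c in('top','scene'):
    p,d=snap(c,c+'_out.png');W=world(c,d).reshape(-1,3);W=W[np.isfinite(W[:,0])]
    r=np.hypot(W[:,0]-476,W[:,1]+354)
    s=W[(r<74)&(W[:,2]<98)&(W[:,2]>30)];print(c,'plate z',np.median(s[:,2]),len(s))
    s=W[(r<70)&(W[:,2]>200)&(W[:,2]<360)];print(np.histogram(s[:,2],range(260,360,5)))
delta((524,336,345))
```

```text
top plate z 88.02702316300781 1218
(array([  0,   0,   0,   0,   0,   0,  11,  19,  17,  15,  25,  16,  23,
        28, 162, 207,  14,  10,  12]), array([260, 265, 270, 275, 280, 285, 290, 295, 300, 305, 310, 315, 320,
       325, 330, 335, 340, 345, 350, 355]))
scene plate z 88.08010273323337 985
(array([  0,   0,   0,   0,   0,   3,  38,  51,  48,  49,  53,  49,  59,
        54, 247, 102,  13,  24,  16]), array([260, 265, 270, 275, 280, 285, 290, 295, 300, 305, 310, 315, 320,
       325, 330, 335, 340, 345, 350, 355]))
to (524, 336, 345) delta cm [25.77 64.19 -0.77]
t 9.75 pos [ 479.2 -354.3  341.5] w 44.7 F [-1.2 -0.3 -4.4] z tilt [-0.0036 -0.0058 -1.    ] j [-0.75  0.31  0.63  1.88 -0.01 -0.3 ]
```

View pics/scene_out.png

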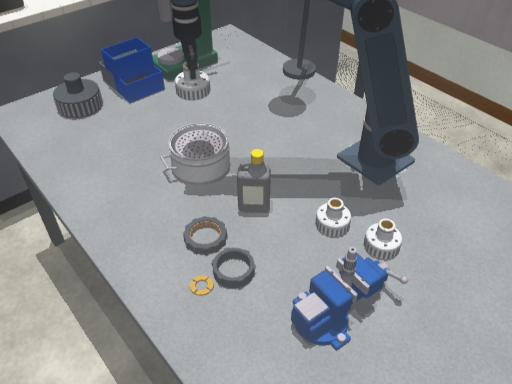

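Run:
```python
from h import *
for c in('top','scene'):
    Z=[]
    for i in range(3):
        p,d=snap(c);Z.append(d)
    Z=np.array(Z);Z[Z==0]=np.nan;d=np.nan_to_num(np.nanmedian(Z,0))
    W=world(c,d).reshape(-1,3);W=W[np.isfinite(W[:,0])]
    r=np.hypot(W[:,0]-524,W[:,1]-336)
    s=W[(r<30)&(W[:,2]>190)];print(c,np.histogram(s[:,2],range(190,250,3)))
    for z in(196,206,216,222,226):
        q=s[s[:,2]>z]
        if len(q)>3: print(z,len(q),q.mean(0).round(1),((q.max(0)+q.min(0))/2).round(1),(q.max(0)-q.min(0)).round(1))
    a=cv2.resize(p[160:230,110:200] if c=='top' else p[230:300,320:400],None,fx=8,fy=8,interpolation=cv2.INTER_CUBIC)
    cv2.imwrite('pics/tip_%s.png'%c,a[:,:,::-1])
```

```text
top (array([ 1,  1,  6, 13, 12,  4,  1,  2,  3,  0,  5,  3, 16, 22,  4,  0,  0,
        0,  0]), array([190, 193, 196, 199, 202, 205, 208, 211, 214, 217, 220, 223, 226,
       229, 232, 235, 238, 241, 244, 247]))
196 91 [522.9 333.8 217.2] [524.2 335.6 214.5] [25.9 21.5 36.4]
206 59 [523.3 334.6 225.8] [523.7 335.3 219.6] [18.9 19.2 26.3]
216 50 [523.5 335.6 228.5] [523.7 336.1 226.8] [18.9 17.7 11.9]
222 47 [523.6 336.1 228.9] [523.7 336.1 227.7] [18.9 17.7 10. ]
226 42 [524.1 336.6 229.5] [523.7 336.4 229.4] [18.9 17.   6.6]
scene (array([11,  8, 14, 17, 23,  8,  4,  9,  8, 10,  5,  7, 27, 28,  0,  0,  0,
        0,  0]), array([190, 193, 196, 199, 202, 205, 208, 211, 214, 217, 220, 223, 226,
       229, 232, 235, 238, 241, 244, 247]))
196 160 [527.3 339.1 215.2] [524.4 336.8 213.8] [25.2 24.7 35.1]
206 104 [526.5 338.3 222.8] [523.6 336.7 218.8] [20.  19.  25.1]
216 80 [525.6 338.  226.3] [523.6 336.7 223.7] [20.  19.  15.3]
222 64 [524.9 337.1 228.2] [523.5 336.2 227. ] [19.9 18.1  8.6]
226 55 [524.1 336.9 228.9] [523.4 336.2 228.7] [19.5 18.1  5.3]
```

View pics/tip_top.png

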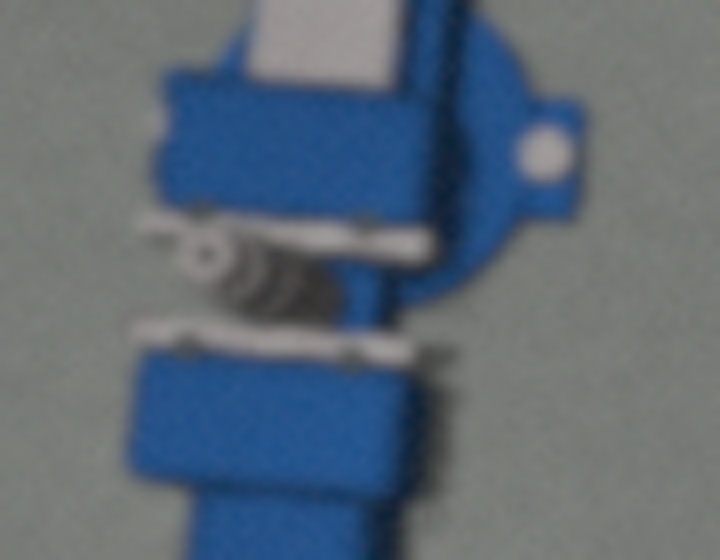

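View pics/tip_scene.png

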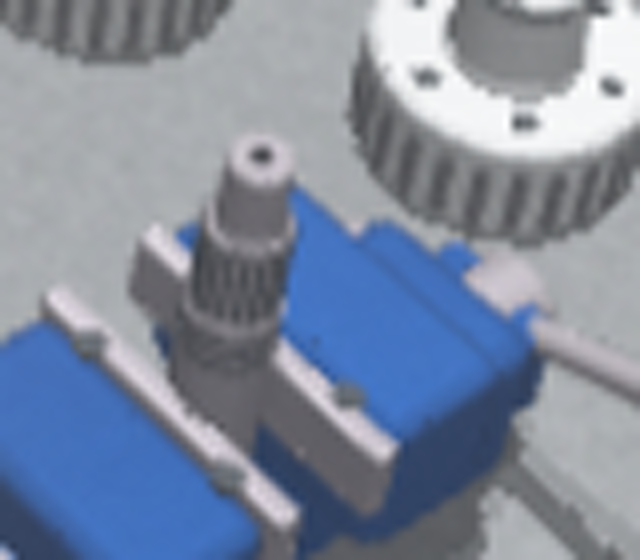

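Run:
```python
from h import *
Ps=[]
for c,u,v in(('top',135.2,191.3),('scene',352.2,249.0)):
    k=ctrl.get_calibration(c);K=np.array(k['mtx']);R=np.array(k['R']);t=np.array(k['t']).ravel()
    r=R.T@np.linalg.inv(K)@[u,v,1];o=-R.T@t;print(c,(o+r*(229.5-o[2])/r[2]).round(1));Ps.append(K@np.c_[R,t])
X=cv2.triangulatePoints(Ps[0],Ps[1],np.array([[135.2],[191.3]]),np.array([[352.2],[249.]]));print((X[:3]/X[3]).ravel().round(1))
delta((524,336.6,345))
```

```text
top [523.9 336.2 229.5]
scene [523.4 336.2 229.5]
[523.8 336.3 229.8]
to (524, 336.6, 345) delta cm [25.7  64.21 -0.71]
t 10.05 pos [ 478.7 -353.6  341.1] w 44.3 F [-0.6 -0.8 -3.7] z tilt [-0.0051 -0.0043 -1.    ] j [-0.75  0.31  0.63  1.88 -0.01 -0.3 ]
```

>>> step_arm([
  {"delta_pos": [1,2.5,0],"twist": 0,"fingers": 4.0},
  {"delta_pos": [2.6,6.4,0],"twist": 0,"fingers": 4.0},
  {"delta_pos": [4.4,11,0],"twist": 0,"fingers": 4.0},
  {"delta_pos": [6.3,15.6,0],"twist": 0,"fingers": 4.0},
  {"delta_pos": [8.2,20.2,0],"twist": 0,"fingers": 4.0},
])

```text
clock: 10.55
eef_pos: [491.5, -134.2, 339.7]
tcp_rot: [-0.002, 0.222, 0.975, -0.003]
contact_force: [1.2, 0.3, -3.9]
width: 44.1
```

Run:
```python
from h import *
delta((524,336.6,345))
```

```text
to (524, 336.6, 345) delta cm [17.43 43.85 -0.73]
t 10.55 pos [ 491.5 -134.2  339.7] w 44.1 F [ 1.2  0.3 -3.9] z tilt [-0.0051 -0.004  -1.    ] j [-0.39  0.07  0.34  1.85 -0.01  0.05]
```

Tip agreed by both methods: (523.8, 336.4, 229.6).

>>> step_arm([
  {"delta_pos": [1.8,4.5,-0.1],"twist": 0,"fingers": 4.0},
  {"delta_pos": [3.6,9,-0.3],"twist": 0,"fingers": 4.0},
  {"delta_pos": [5.4,13.5,-0.5],"twist": 0,"fingers": 4.0},
  {"delta_pos": [7.2,18,-0.7],"twist": 0,"fingers": 4.0},
  {"delta_pos": [8.8,22,-0.7],"twist": 0,"fingers": 4.0},
])

```text
clock: 11.05
eef_pos: [507.0, 104.7, 346.0]
tcp_rot: [-0.002, 0.221, 0.975, -0.002]
contact_force: [0.0, 0.9, -4.1]
width: 44.4
```

Run:
```python
from h import *
delta((524,336.6,345))
```

```text
to (524, 336.6, 345) delta cm [8.480e+00 2.166e+01 1.000e-02]
t 11.05 pos [507.  104.7 346. ] w 44.4 F [ 0.   0.9 -4.1] z tilt [-0.004  -0.0036 -1.    ] j [ 0.08  0.1   0.39  1.86 -0.    0.52]
```

>>> step_arm([
  {"delta_pos": [1.8,4.4,0],"twist": 0,"fingers": 4.0},
  {"delta_pos": [3.6,9,0],"twist": 0,"fingers": 4.0},
  {"delta_pos": [5.2,13.2,0],"twist": 0,"fingers": 4.0},
  {"delta_pos": [6.8,17.3,0],"twist": 0,"fingers": 4.0},
  {"delta_pos": [8,20.4,0],"twist": 0,"fingers": 4.0},
])

```text
clock: 11.55
eef_pos: [522.3, 326.1, 344.4]
tcp_rot: [-0.002, 0.22, 0.975, -0.002]
contact_force: [0.1, -0.5, -4.9]
width: 44.4
```

>>> step_arm([
  {"delta_pos": [0,0,0],"twist": 0,"fingers": 4.0},
  {"delta_pos": [0,0,0],"twist": 0,"fingers": 4.0},
  {"delta_pos": [0,0,0],"twist": 0,"fingers": 4.0},
  {"delta_pos": [0,0,0],"twist": 0,"fingers": 4.0},
])

```text
clock: 11.95
eef_pos: [522.5, 324.8, 344.9]
tcp_rot: [-0.002, 0.221, 0.975, -0.002]
contact_force: [0.2, -0.3, -4.1]
width: 44.5
```

Run:
```python
from h import *
delta((524,336.6,345),(524,336.6,294))
for c in('top','scene'): p,d=snap(c,c+'_sh.png')
```

```text
to (524, 336.6, 345) delta cm [ 0.37  1.13 -0.01]
to (524, 336.6, 294) delta cm [0.36 1.16 5.09]
t 11.95 pos [522.5 324.8 344.9] w 44.5 F [ 0.2 -0.3 -4.1] z tilt [-0.0041 -0.0033 -1.    ] j [ 0.45  0.39  0.73  1.92 -0.    0.89]
```

View pics/scene_sh.png

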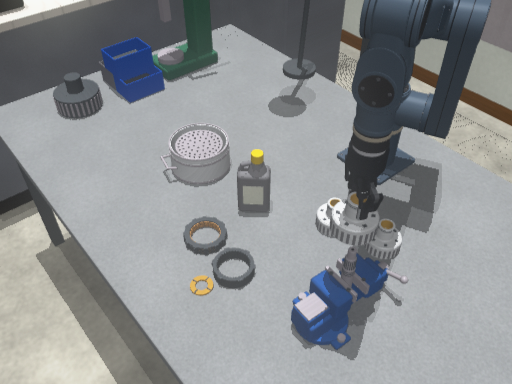

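View pics/top_sh.png

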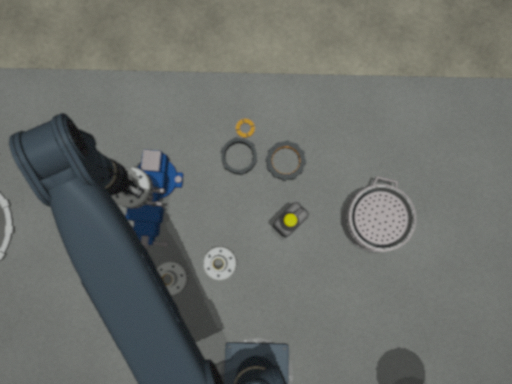

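The drum at scene (355,222) hangs just above the shaft tip at (351,251), clear of it. Next I'll measure the drum's axis in the hand.

```bash
cat > ax.py <<'E'
from h import *
from scipy.optimize import least_squares
def axis(W,x,y,z0,tag):
    # z0 rim height
    r=np.hypot(W[:,0]-x,W[:,1]-y);h=W[:,2]-z0
    side=W[(r<58)&(r>40)&(h>5)&(h<40)]
    top=W[(r<56)&(h>43)&(h<48)]
    def f(q):
        d=np.hypot(side[:,0]-q[0],side[:,1]-q[1]); return d-48.5
    a=least_squares(f,[x,y],loss='soft_l1',f_scale=1.5)
    out=[a.x.round(1),len(side),np.abs(a.fun).mean().round(2),'flange z',np.median(top[:,2]).round(1) if len(top) else None]
    # disc edge: extent in direction
    print(tag,*out)
E
cat > m.py <<'E'
from ax import *
import sys
x,y,z=map(float,sys.argv[1:4])
for c in('scene','top'):
    W=world(c,np.load(c+'0.npy')).reshape(-1,3);W=W[np.isfinite(W[:,0])]
    axis(W,485,76.7,0,c+' ref A(485,76.7)')
    D=[]
    for i in range(3):
        p,d=snap(c);D.append(d)
    W=world(c,np.median(D,0)).reshape(-1,3);W=W[np.isfinite(W[:,0])]
    axis(W,x,y,z,c+' held')
    r=np.hypot(W[:,0]-x,W[:,1]-y);s=W[(r<54)&(abs(W[:,2]-z-45)<4)]
    if len(s)>20:
        n=np.linalg.lstsq(np.c_[s[:,:2]-[x,y],np.ones(len(s))],s[:,2],rcond=None)[0];print('flange plane slope',n.round(4),len(s))
delta((524,336.6,z+53))
E
python3 m.py 522.5 324.8 291.7
```

```text
scene ref A(485,76.7) [484.1  76.5] 297 1.44 flange z 45.4
scene held [524.3 326.6] 548 0.79 flange z 336.3
flange plane slope [-2.800000e-03 -3.500000e-03  3.361485e+02] 760
top ref A(485,76.7) [483.5  75.7] 60 2.71 flange z 45.3
top held [523.4 325.4] 152 0.72 flange z 336.3
flange plane slope [3.100000e-03 4.800000e-03 3.359167e+02] 590
to (524, 336.6, 344.7) delta cm [ 0.32  1.04 -0.03]
t 12.35 pos [522.4 325.8 344.5] w 44.8 F [-0.   1.3 -4.7] z tilt [-0.0045 -0.0031 -1.    ] j [ 0.45  0.39  0.73  1.92 -0.    0.89]
```

```bash
python3 -c "
from h import *
delta((522.8,336.2,344),(522.8,336.2,294))"
```

```text
to (522.8, 336.2, 344) delta cm [0.41 0.96 0.04]
to (522.8, 336.2, 294) delta cm [0.4  0.98 5.04]
t 12.35 pos [522.4 325.8 344.5] w 44.8 F [-0.   1.3 -4.7] z tilt [-0.0045 -0.0031 -1.    ] j [ 0.45  0.39  0.73  1.92 -0.    0.89]
```

>>> step_arm([
  {"delta_pos": [0.2,0.5,0],"twist": 0,"fingers": 4.0},
  {"delta_pos": [0.4,1,0],"twist": 0,"fingers": 4.0},
  {"delta_pos": [0.4,1,0.8],"twist": 0,"fingers": 4.0},
  {"delta_pos": [0.4,1,2],"twist": 0,"fingers": 4.0},
  {"delta_pos": [0.4,1,2.5],"twist": 0,"fingers": 4.0},
])

```text
clock: 12.85
eef_pos: [522.6, 337.0, 318.0]
tcp_rot: [-0.003, 0.22, 0.975, -0.003]
contact_force: [0.5, -0.1, -4.9]
width: 44.4
```

>>> step_arm([
  {"delta_pos": [0,0,0],"twist": 0,"fingers": 4.0},
  {"delta_pos": [0,0,0],"twist": 0,"fingers": 4.0},
  {"delta_pos": [0,0,0],"twist": 0,"fingers": 4.0},
])

```text
clock: 13.15
eef_pos: [522.8, 337.2, 318.5]
tcp_rot: [-0.002, 0.22, 0.975, -0.002]
contact_force: [0.2, -0.5, -3.4]
width: 44.7
```

```bash
python3 -c "
from h import *
delta((522.8,336.2,305),(522.8,336.2,294))"
```

```text
to (522.8, 336.2, 305) delta cm [-0.05 -0.08  1.35]
to (522.8, 336.2, 294) delta cm [-0.06 -0.08  2.45]
t 13.15 pos [522.8 337.2 318.5] w 44.7 F [ 0.2 -0.5 -3.4] z tilt [-0.0056 -0.0033 -1.    ] j [ 0.47  0.38  0.66  1.86 -0.    0.91]
```

>>> step_arm([
  {"delta_pos": [-0.1,-0.1,0.6],"twist": 0,"fingers": 4.0},
  {"delta_pos": [-0.1,-0.1,1.3],"twist": 0,"fingers": 4.0},
  {"delta_pos": [-0.1,-0.1,1.9],"twist": 0,"fingers": 4.0},
  {"delta_pos": [-0.1,-0.1,2.3],"twist": 0,"fingers": 4.0},
  {"delta_pos": [-0.1,-0.1,2.4],"twist": 0,"fingers": 4.0},
])

```text
clock: 13.65
eef_pos: [522.7, 335.6, 293.3]
tcp_rot: [-0.003, 0.22, 0.975, -0.003]
contact_force: [-0.2, -0.5, -4.7]
width: 44.3
```

>>> step_arm([
  {"delta_pos": [0,0,0],"twist": 0,"fingers": 4.0},
  {"delta_pos": [0,0,0],"twist": 0,"fingers": 4.0},
  {"delta_pos": [0,0,0],"twist": 0,"fingers": 4.0},
])

```text
clock: 13.95
eef_pos: [522.8, 335.6, 293.6]
tcp_rot: [-0.003, 0.22, 0.975, -0.003]
contact_force: [0.9, -0.3, -4.5]
width: 44.5
```

```bash
python3 m.py 523.5 336.2 240.5
python3 - <<'E'
from h import *
p,d=snap('scene');cv2.imwrite('pics/fin.png',cv2.resize(p[180:310,280:440],None,fx=4.5,fy=4.5)[:,:,::-1])
E
```

```text
scene ref A(485,76.7) [484.1  76.5] 297 1.44 flange z 45.4
scene held [524.5 337.1] 510 0.77 flange z 285.0
flange plane slope [-3.900000e-03 -2.500000e-03  2.848425e+02] 729
top ref A(485,76.7) [483.5  75.7] 60 2.71 flange z 45.3
top held [523.6 335.4] 133 0.59 flange z 285.1
flange plane slope [4.000000e-04 4.200000e-03 2.847214e+02] 546
to (524, 336.6, 293.5) delta cm [-0.07  0.14 -0.  ]
t 14.25 pos [522.7 335.6 293.5] w 44.5 F [ 0.4 -0.4 -4.3] z tilt [-0.0071 -0.0041 -1.    ] j [ 0.46  0.35  0.58  1.8  -0.    0.91]
```

View pics/fin.png

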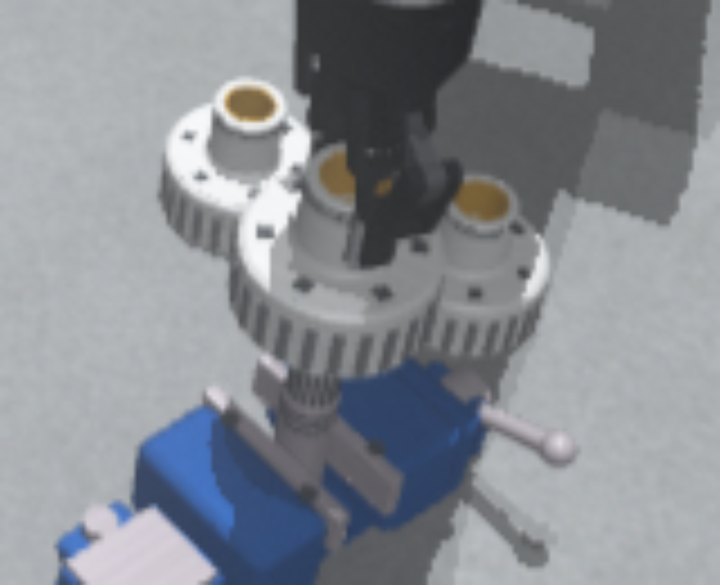

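The drum axis reads (524.0, 336.2) against tip (523.8, 336.4), the rim is about 10 mm above the end, and the drum is level. Last I'll check the plate and bystanders.

Run:
```python
from h import *
p,d=snap('top','end_top.png')
p0=np.load('top0p.npy')
a=np.abs(p.astype(int)-p0).max(2)[100:260,205:430];print('changed px',(a>40).sum())
W=world('top',d).reshape(-1,3);s=W[np.hypot(W[:,0]-475.5,W[:,1]+353)<70];print('plate',np.nanmedian(s[:,2]))
for n in['oil_bottle','ring_gear','clutch_pack','washer']:
    print(n,[np.round(b['location']).tolist() for b in ctrl.boxes_of(n,'top')])
v,u=np.where(a>40);print(u.min()+205,u.max()+205,v.min()+100,v.max()+100) if len(u) else 0
print(ctrl.read_state()['joint_velocities'].round(4)); delta()
ctrl.sign_off()
```

```text
changed px 271
plate 87.8079383657799
oil_bottle [[464.0, -83.0, 154.0]]
ring_gear [[670.0, 72.0, 37.0], [763.0, 51.0, 7.0]]
clutch_pack [[657.0, -80.0, 24.0]]
washer [[762.0, 53.0, 5.0]]
221 249 199 228
[-0.0008  0.0007  0.0003 -0.0014  0.0007  0.0002]
t 14.55 pos [522.7 335.6 293.3] w 44.3 F [ 0.1  0.7 -4. ] z tilt [-0.0074 -0.0042 -1.    ] j [ 0.46  0.35  0.58  1.8  -0.    0.91]
the job is handed in; nothing more can be done
```

I picked up the drum that stood farthest from the base (491 mm) and pressed it onto the can's plate until it hit its stop. I then carried it over the bench to the shaft and handed in at 14.6 s, still holding it.

- **Dip:** At the bottom the plate read 58 mm in both cameras, the full 30 mm of travel. The upward force rose to 22 N with no further movement. I kept it pressed for about 0.5 s.
- **Hold over the shaft:** The drum's axis measured (524.0, 336.2) against the shaft tip at (523.8, 336.4), averaging the two cameras. They disagreed by about 1 to 2 mm on the drum's position. Its lower rim is about 10 mm above the shaft end, it is level to within about 0.5°, and the arm was at rest.
- **Everything else:** The plate is back up at 88 mm. The bystanders are within about 2 mm of where they started, and the only pixels that changed between the vise and the can were where the drum had stood.

None of the final checks failed.

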